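# Set the speed sleeve, align the quarter-turn fastener, hold the cover shut

### The job

Get the leather edge burnisher ready to run: on the square control block, turn the speed sleeve until its pointer clicks in at 4, and let go of it. Then turn the black wing fastener on the drive box until it lines up with the slot in the access cover, let go of it, press the cover down by its rubber pad until it lies fully home on its frame, and finish while still holding it pressed there (it springs up if released). Leave the other things on the bench where they are.

Things in the scene. Friction and masses are not known exactly. Their poses are not given: they have to be found in the camera images.
- control: Control block, fixed to the bench: grey box 120 x 120 x 45 mm, z up, origin at the centre of its underside. On its top a black dial disc (112 mm across, surface at z = 47 mm) with white numerals 1 to 5 on its +x half: seen from above the numbers run clockwise every 0.4 rad, 1 at +0.8 rad (counter-clockwise) from the block's +x axis, 3 exactly at +x, 5 at -0.8 rad. It may stand on either side of the bench, turned up to 0.35 rad.
- sleeve (a joint): Turning angle of the speed sleeve about the vertical, rad, growing clockwise seen from above: 0 = pointer at 1, 0.4 = 2, 0.8 = 3, 1.2 = 4, 1.6 = 5. It clicks into a spring detent at each number (which pulls it in from within about 0.15 rad once let go; getting over a detent takes about 0.06 N m; grip it firmly, with 40 N or more, lest it slip), stops at -0.1 and 1.7, and stays where left. Starts at 1, 2 or 3.
- sleeve_grip (a point): Point on the sleeve's vertical axis at the height to grip, 77 mm above the bench, in the middle of the control block. The sleeve is a fluted aluminium cylinder 44 mm across, from z = 54 to 92 mm, standing on a dark skirt 56 mm across (z = 48 to 54 mm) that carries a white pointer reaching 33 mm from the axis; a black line on the sleeve's top points the same way.
- drive: Drive box, fixed to the bench: grey box 190 x 150 mm (x, y), z up, origin at the centre of its underside, with a rim frame (top at z = 62 mm) under the access cover, and a dark motor 60 mm thick (up to z = 64 mm) on its far (+x) side out to x = 154 mm. It may stand on either side of the bench, turned up to 0.35 rad.
- cover_pad (a point): Top centre of the black rubber pad (26 mm across, 2 mm high) on the access cover, the place to press; 58 mm from the cover's centre towards the drive box's -x, at z = 78 mm when the cover is up. The cover is an aluminium plate 160 x 120 x 6 mm (x, y of the drive box), centred on the box, top face at z = 76 mm when up. Its opening in the middle is a slot 58 x 17 mm running along the box's x, with a 36 mm square hole at its centre for the fastener.
- cover (a joint): How far the cover is pressed down, m: 0 = sprung up, 0.008 = fully home on the frame. It moves straight down on guide pins against springs: about 5 N to start it (its weight helps), about 11 N to hold it home, and it rises again when let go. It can go only about 0.0015 down while the fastener's wings lie across the slot.
- fastener (a joint): Turning angle of the quarter-turn fastener about the vertical, rad, growing counter-clockwise seen from above: 0 = in line with the cover's slot (along the drive box's x), where the cover can pass over its wings; within about 0.15 either way still passes. Starts 0.7 to 1.45, so it has to be turned clockwise by its reading; there is no stop at 0 (stops at -0.6 and 1.6). Friction about 0.06 N m; it stays where left.
- fastener_grip (a point): Point to grip on the fastener's vertical axis, 100 mm above the bench, at the centre of the drive box; its x axis runs along the wing. The wing grip is a black upright bar 30 mm long (its x) and 10 mm thick, from z = 80 to 114 mm, with a white line along its top; under it, below the cover, steel wings 52 x 9 mm run the same way.
- spool: Bystander: wooden thread spool 42 mm across, 48 mm high, standing between the two units. Origin at its underside.
- paste_jar: Bystander: jar with yellow lid, 52 mm across, 60 mm high, standing between the two units. Origin at its underside.
- awl: Bystander: awl with wooden handle, 150 mm long, lying beyond the units. Origin about mid-length.
- mallet: Bystander: small hammer 240 mm long with wooden handle, lying on the left. Origin about mid-length.
- beaker: Bystander: clear plastic beaker 68 mm across, 80 mm high, beyond the units. Origin at its underside.
- tin: Bystander: round brass tin 56 mm across, 36 mm high, on the right. Origin at its underside.
- slicker: Bystander: turned wooden slicker 34 mm across, 78 mm high, standing on the right. Origin at its underside.
Not all that is in view belongs to the job. What is shaped like the control but purple or red is not meant.

How it is judged:
On the way, in this order (a step that is already met when the one before it is completed fails the run):
1. the sleeve stands at 4 and is let go, the fastener not yet in line (value of joint sleeve between 1.07 and 1.33 rad and contact force between the fingers and sleeve below 0.3 N and value of joint fastener above 0.3 rad), for 0.2 s.
2. the fastener stands in line with the slot and is let go, the cover still up (value of joint sleeve between 1.07 and 1.33 rad and value of joint fastener between -0.17 and 0.17 rad and contact force between the fingers and fastener below 0.3 N and value of joint cover below 0.003 m), for 0.1 s.
At the end, for the whole second after the job is handed in: Sleeve within 0.13 rad of 4 and fastener within 0.17 rad of the slot, both let go; the cover at least 6.8 of its 8 mm down on its frame, held there by the fingers alone with more than 5 N through the last second, no other thing bearing on it (value of joint sleeve between 1.07 and 1.33 rad and value of joint fastener between -0.17 and 0.17 rad and value of joint cover above 0.0068 m and contact force between the fingers and cover above 5 N and contact force between the fingers and fastener below 0.3 N and contact force between the fingers and sleeve below 0.3 N and contact force between each of spool, paste_jar, awl, mallet, beaker, tin, slicker and cover below 0.2 N); the arm keeps its last pose, push and grip.
It fails at once if a bystander is moved more than 30 mm (distance of any of spool, paste_jar, awl, mallet, beaker, tin, slicker from where it was at the start of the episode above 0.03 m).
It also fails if it takes over 56 s, if anything falls off the work surface, if the arm or the gripper's body presses on something with over 40 N, if the wrist force passes 120 N, or if a joint passes its speed limit or range.

### The arm

A 7-joint arm with a two-finger parallel gripper is mounted at the origin on the work surface. World frame = base frame: x ahead of the robot, y to its left, z up, the work surface at z = 0. Lengths are in m, angles in rad, forces in N, time in s.
With the tool pointing down it reaches from about 0.4 to 0.85 m from the base axis. Payload 4.5 kg.
Tool frame: the origin (TCP) lies midway between the tips of the shut fingers; the grasp point (between the pads) lies behind it (ctrl.grip_depth is the z of the grasp point in the tool frame, in m); z points along the fingers, y is the direction in which the jaws open and shut (so a half turn about z gives the same grasp; the last joint's range is limited). The gripper opens to 85 mm and grips with 20 to 120 N. Pads are 22 mm wide; open, the fingers measure 114 mm over their backs; the gripper's body (76 mm by 85 mm) begins 54 mm behind the grasp point. The pads swing forward as they close: fully open they stand 13 mm farther back than shut.
Start: joints at [-1.11, 0.689, -0.195, 1.565, 0.157, 0.902, -0.215], TCP at [0.259, 0.569, 0.231] pointing down, gripper open.
Joint ranges: [-3.01, 3.01], [-0.46, 2.08], [-1.47, 1.51], [0.13, 2.56], [-1, 4.14], [0.04, 2.09], [-2.66, 2.66]. Speed limits (rad/s): [2.57, 2.57, 3.14, 3.14, 3.14, 3.14, 3.14].

### API

Orientations are given as a unit quaternion [w, x, y, z].
In Python, from plant import ctrl, viewer, hand_in gives the robot as it stands. The module is installed in compiled form; this text tells all that it offers.
- The arm moves only by the tool jog_arm, never from a script. Its argument "rows" is a list of rows, each an object of numbers: "dx", "dy", "dz": the shift along the tool's x, y, z in mm; "ax", "ay", "az": the turn, a rotation vector about the tool's x, y, z in rad; "gripper": the finger opening in mm, from 0 to 85.4. A call has 1 to 20 rows; each row shifts and turns the commanded pose from where the row before left it, along the tool's axes as they then stand; what a row does not reach is not made up. A row lasts 1/10 s, in which the tool goes at most 50 mm and 8.59 degrees, less where a joint would pass 70% of its speed; a pose out of reach is approached as far as the arm can. A call with a gripper value outside its range is refused whole. The fingers move at their own pace and stop on an object; the grip force is fixed at half the most. Time passes only in rows, so rows that do not move let the fingers close. It gives the time, the measured TCP pose, the force and the opening at its end, in the units of the state.
- ctrl.state(): the state, without advancing time (a new reading comes with each control period).
- viewer.capture(name): name is "scene" or "side" or "wrist"; returns a dict with "pixels" (420x560x3 uint8, red, green, blue), "z_map" (420x560 float32, m along the optical axis (not along the pixel's ray), 0 where there is no reading), "fov_y" (degrees; the focal length in pixels is half the picture's height over the tangent of half this angle, whatever the lens; pixels are square), "cx", "cy" (the principal point, pixels), "R" (3x3) and "t" (3): a world point X has camera coordinates R X + t. Camera axes: x right, y down, z forward; pixel columns grow to the right and rows downward; lengths in m; the calibration is good to about 2 mm. A picture is of the moment at which its call begins.
- hand_in(): hands the job in, once; it reports no verdict.
The state is a dict: "t": time; "qpos": joint angles; "joint_vel": joint speeds; "joint_torque": joint torques, N m; "eef_pos": TCP position; "tcp_rot": TCP orientation; "wrist_force": force on the tool from outside, world axes, zero at the start; "wrist_torque": the same for the moment, N m; "grip_width": finger opening in m.
Only numpy, scipy, OpenCV 4.12 (cv2) and the standard library are available. Lean on these libraries where they do the work, as an engineer would, in place of code of your own. Each camera call takes 0.05 s, during which the arm holds its last target.

## Working session

There is one attempt and no reset: what is moved stays moved. The work goes in short steps, Python scripts to look and compute and a tool call to move; the robot and the scene stay as the last step left them, time stands still between calls to the robot, and variables do not carry over. Pictures are saved under pics/ and viewed, and the job is handed in when it is done.

Besides the shell and the picture viewer there is one more tool, called after ">>>" by a JSON object that holds its "fn" and its "kwargs". jog_arm: Moves the arm, as the interface text tells. Its arguments: {"type":"object","properties":{"rows":{"type":"array"}},"required":["rows"]}

```bash
mkdir -p pics
cat > h.py <<'E'
import numpy as np, cv2
from plant import ctrl, viewer, hand_in
def cap(n,fn=None):
    c=viewer.capture(n)
    np.savez('last_%s.npz'%n,**{k:np.asarray(v) for k,v in c.items()})
    if fn: cv2.imwrite('pics/'+fn,cv2.cvtColor(c['pixels'],cv2.COLOR_RGB2BGR))
    return c
def load(n): return dict(np.load('last_%s.npz'%n))
def f(c): return c['pixels'].shape[0]/2/np.tan(np.radians(float(c['fov_y']))/2)
def ray(c,u,v,z):
    d=np.array([(u-c['cx'])/f(c),(v-c['cy'])/f(c),1.]);R=np.array(c['R']);t=np.array(c['t'])
    o=-R.T@t; w=R.T@d; return o+w*(z-o[2])/w[2]
def proj(c,X):
    p=np.array(c['R'])@np.array(X)+c['t']; return np.array([f(c)*p[0]/p[2]+c['cx'],f(c)*p[1]/p[2]+c['cy']])
E
python3 - <<'E'
from h import *
s=ctrl.state();print(s,ctrl.grip_depth)
for n in ['scene','side','wrist']:
    c=cap(n,n+'0.png'); print(n,c['fov_y'],c['cx'],c['cy'],-np.array(c['R']).T@c['t'])
E
```

```text
{'t': 0.0, 'qpos': array([-1.11019904,  0.68997384, -0.19450767,  1.56635897,  0.15732757,
        0.90245524, -0.21510394]), 'joint_vel': array([-2.52413998e-04,  4.09378499e-04, -7.02718895e-04, -6.40419400e-04,
        6.78316675e-04,  2.90876239e-05, -9.23766031e-04]), 'joint_torque': array([-4.21611094e-04, -5.39617610e+01, -1.26647841e+00, -1.58546662e+01,
        9.15807177e-03,  9.51611000e-03,  3.17206025e-05]), 'eef_pos': array([0.2585124 , 0.56832856, 0.23048622]), 'tcp_rot': array([-1.15861812e-04,  2.11736389e-01,  9.77326399e-01, -8.93262978e-04]), 'wrist_force': array([-0.1999497 , -0.66420752, -0.13590689]), 'wrist_torque': array([ 0.02414259, -0.00027809,  0.03181813]), 'grip_width': 0.08516704760982416} -0.0187
scene 51.08043349688937 278.6480585819236 204.929512892928 [ 1.2759021  -0.07781082  1.06086851]
side 50.94591774920755 282.0516243846944 209.50687840548395 [ 0.16546401 -0.932277    1.17439072]
wrist 65.80567349648774 276.64850698519024 208.20729216012865 [0.19399419 0.59879345 0.37268669]
```

View pics/scene0.png

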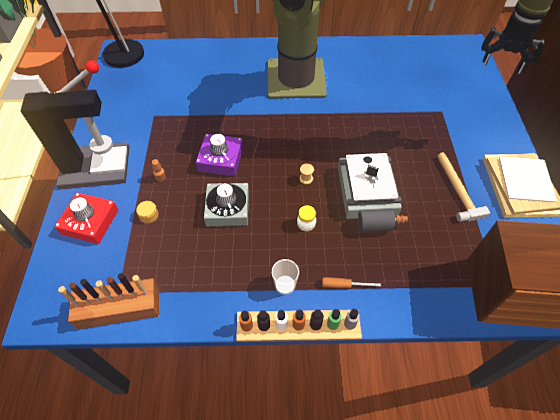

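View pics/side0.png

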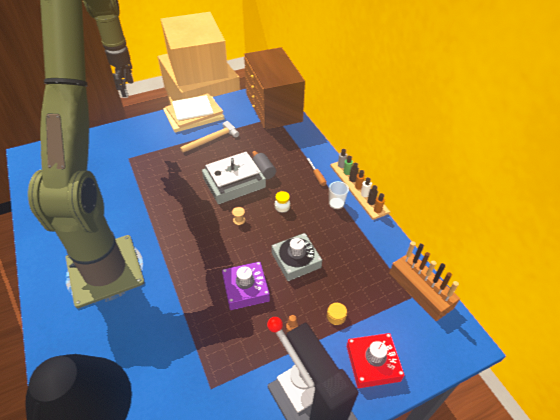

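View pics/wrist0.png

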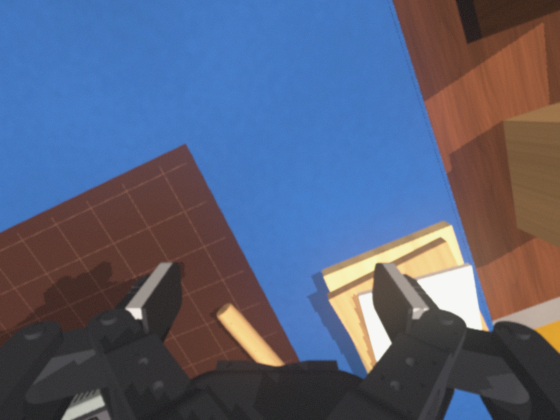

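The scene view shows the grey control block at about (226,203), the drive box at about (370,182) with its motor on the near (+x) side, and the purple and red decoys at (219,153) and (86,217). The spool is at (307,173) and the jar at (307,217). The wrist camera only sees the mallet handle. I'll zoom in next.

Run:
```python
from h import *
c=load('scene');p=cv2.cvtColor(c['pixels'],cv2.COLOR_RGB2BGR)
a=cv2.resize(p[170:240,190:265],None,fx=5.3,fy=5.3,interpolation=cv2.INTER_CUBIC)
b=cv2.resize(p[145:240,330:415],None,fx=4.6,fy=4.6,interpolation=cv2.INTER_CUBIC)
H=max(a.shape[0],b.shape[0]);o=np.zeros((H,a.shape[1]+b.shape[1],3),np.uint8);o[:a.shape[0],:a.shape[1]]=a;o[:b.shape[0],a.shape[1]:]=b
cv2.imwrite('pics/z1.png',o);print(a.shape,b.shape)
c=load('side');p=cv2.cvtColor(c['pixels'],cv2.COLOR_RGB2BGR)
a=cv2.resize(p[225:290,260:335],None,fx=5,fy=5,interpolation=cv2.INTER_CUBIC)
b=cv2.resize(p[145:210,195:280],None,fx=5,fy=5,interpolation=cv2.INTER_CUBIC)
cv2.imwrite('pics/z2.png',np.hstack([a,b]))
# block heights via depth: points
for n in ['scene','side']:
    c=load(n);z=c['z_map'];v,u=np.mgrid[:420,:560]
    P=np.stack([(u-c['cx'])/f(c)*z,(v-c['cy'])/f(c)*z,z],-1)
    W=(P-c['t'])@c['R']
    for nm,lo,hi,xy in [('sleeve',.085,.10,None),('cover',.07,.082,None),('wing',.105,.122,None)]:
        m=(W[...,2]>lo)&(W[...,2]<hi)&(z>0)&(W[...,0]>.3)&(W[...,0]<.9)&(abs(W[...,1])<.5)
        k,l,st,ce=cv2.connectedComponentsWithStats(m.astype(np.uint8))
        for i in range(1,k):
            if st[i,4]>8: print(n,nm,st[i],W[l==i].mean(0).round(4), W[l==i].min(0).round(3),W[l==i].max(0).round(3))
```

```text
(371, 398, 3) (437, 391, 3)
scene sleeve [210 134  15  13 157] [ 0.3802 -0.2507  0.0924] [ 0.354 -0.272  0.085] [ 0.4   -0.23   0.098]
scene sleeve [366 169  11   7  38] [0.5133 0.1888 0.0928] [0.507 0.175 0.085] [0.521 0.202 0.1  ]
scene sleeve [216 184  17  14 181] [ 0.5656 -0.22    0.0914] [ 0.542 -0.243  0.086] [ 0.586 -0.199  0.098]
scene sleeve [478 243  15  61 185] [0.825  0.4206 0.0923] [0.743 0.412 0.085] [0.899 0.43  0.1  ]
scene sleeve [139 286   6   5  13] [ 0.8518 -0.3972  0.095 ] [ 0.846 -0.405  0.089] [ 0.855 -0.393  0.1  ]
scene sleeve [128 288   6   5  12] [ 0.8549 -0.4236  0.0933] [ 0.848 -0.428  0.088] [ 0.859 -0.419  0.099]
scene sleeve [116 290   6   5  14] [ 0.8601 -0.4506  0.0953] [ 0.855 -0.457  0.091] [ 0.863 -0.446  0.1  ]
scene sleeve [105 293   6   3   9] [ 0.8642 -0.4757  0.0958] [ 0.86  -0.481  0.093] [ 0.867 -0.472  0.099]
scene cover [211 141  15   9  44] [ 0.3922 -0.2465  0.0757] [ 0.371 -0.27   0.07 ] [ 0.4   -0.229  0.082]
scene cover [ 346  153   52   48 1745] [0.5144 0.1896 0.0758] [0.425 0.127 0.07 ] [0.592 0.253 0.082]
scene cover [151 159   8  
[... 2445 characters left out ...]
 [289 315   8   8  43] [ 0.4427 -0.4344  0.0749] [ 0.434 -0.444  0.07 ] [ 0.454 -0.424  0.079]
side wing [259  97  44  13 162] [0.808  0.4256 0.1136] [0.735 0.405 0.105] [0.899 0.495 0.122]
side wing [231 158   3   7  21] [0.5068 0.1848 0.1126] [0.499 0.173 0.105] [0.517 0.201 0.119]
side wing [408 250   5   5  17] [ 0.844  -0.4042  0.1125] [ 0.838 -0.409  0.105] [ 0.851 -0.399  0.121]
side wing [414 255   6   6  21] [ 0.8469 -0.4304  0.1147] [ 0.843 -0.437  0.106] [ 0.852 -0.422  0.122]
side wing [421 262   6   5  17] [ 0.851  -0.4574  0.1143] [ 0.848 -0.463  0.106] [ 0.859 -0.452  0.121]
side wing [427 269   6   5  19] [ 0.8549 -0.4839  0.1122] [ 0.852 -0.489  0.105] [ 0.86  -0.477  0.12 ]
```

View pics/z1.png

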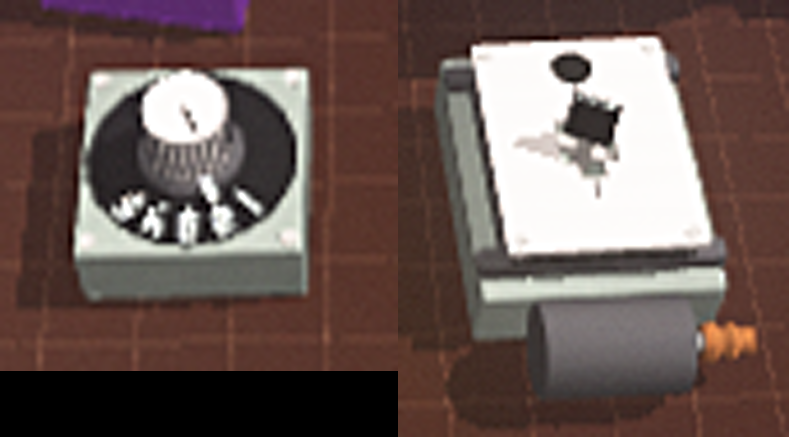

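View pics/z2.png

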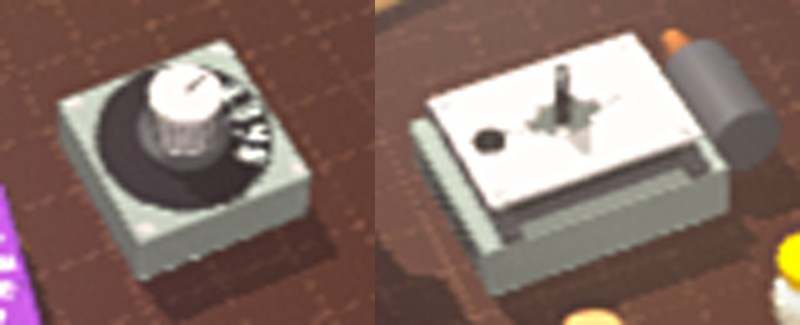

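Run:
```python
from h import *
for n in ['scene','side']:
    c=load(n);z=c['z_map'];v,u=np.mgrid[:420,:560]
    P=np.stack([(u-c['cx'])/f(c)*z,(v-c['cy'])/f(c)*z,z],-1)
    W=(P-c['t'])@c['R'];h=cv2.cvtColor(c['pixels'],cv2.COLOR_RGB2HSV)
    B=(slice(165,240),slice(190,265)) if n=='scene' else (slice(225,290),slice(260,335))
    m=np.zeros((420,560),bool);m[B]=True
    m&=(abs(W[...,2]-.046)<.01)
    q=np.array([ray(c,a,b,.045)[:2] for b,a in zip(*np.nonzero(m))]).astype(np.float32)
    print(n,'control',cv2.minAreaRect(q*1000),m.sum())
    m=(abs(W[...,2]-.076)<.006)&(abs(W[...,0]-.51)<.12)&(abs(W[...,1]-.19)<.12)
    q=np.array([ray(c,a,b,.076)[:2] for b,a in zip(*np.nonzero(m))]).astype(np.float32)
    print('cover',cv2.minAreaRect(q*1000),m.sum())
    # red pads: dark pad near expected; sleeve top
    m=(abs(W[...,2]-.0915)<.004)&(abs(W[...,0]-.563)<.03)&(abs(W[...,1]+.222)<.03)
    q=np.array([ray(c,a,b,.092)[:2] for b,a in zip(*np.nonzero(m))]).astype(np.float32)
    print('sleeve top',cv2.minEnclosingCircle(q*1000))
    # wing top
    m=(W[...,2]>.11)&(W[...,2]<.118)&(abs(W[...,0]-.51)<.03)&(abs(W[...,1]-.19)<.03)
    q=np.array([ray(c,a,b,.114)[:2] for b,a in zip(*np.nonzero(m))]).astype(np.float32)
    print('wing',q.mean(0),cv2.minAreaRect(q*1000))
    # pad
    g=h[...,2]
    m=(g<70)&(abs(W[...,2]-.077)<.005)&(abs(W[...,0]-.455)<.03)&(abs(W[...,1]-.19)<.04)
    q=np.array([ray(c,a,b,.078)[:2] for b,a in zip(*np.nonzero(m))]);print('pad',q.mean(0),len(q))
```

```text
scene control ((531.9607543945312, -222.21200561523438), (199.52622985839844, 123.96900177001953), 4.495491981506348) 1313
cover ((510.7304382324219, 189.5745086669922), (164.10650634765625, 121.36383819580078), 2.222132682800293) 1761
sleeve top ((565.854248046875, -220.2370147705078), 23.11629867553711)
wing [0.51056147 0.1892034 ] ((511.8746032714844, 189.12173461914062), (29.53961944580078, 13.624590873718262), 64.44337463378906)
pad [0.45340307 0.18849414] 36
side control ((512.8027954101562, -230.15966796875), (228.367431640625, 132.52456665039062), 6.10243034362793) 1146
cover ((507.8273620605469, 185.4830322265625), (160.95448303222656, 124.60221862792969), 2.5244522094726562) 937
sleeve top ((562.0519409179688, -223.18348693847656), 22.495935440063477)
wing [0.5070129  0.18645419] ((507.322021484375, 185.9156036376953), (26.31780433654785, 7.070089340209961), 69.14205169677734)
pad nan 0<stdin>:25: RuntimeWarning: Mean of empty slice.
  ret = ret.dtype.type(ret / rcount)
```

The cover centre is near (0.509, 0.188) with yaw about 0.04, and the wing sits at about 1.1 rad. The sleeve axis is near (0.564, -0.222) and its pointer is at 2. Next I'll bring the wrist camera over the control block.

>>> {"fn": "jog_arm", "kwargs": {"rows": [{"dx": -31.7, "dy": -32.7, "dz": -1}, {"dx": -31.7, "dy": -32.7, "dz": -1}, {"dx": -31.7, "dy": -32.7, "dz": -1}, {"dx": -31.7, "dy": -32.7, "dz": -1}, {"dx": -31.7, "dy": -32.7, "dz": -1}, {"dx": -31.7, "dy": -32.7, "dz": -1}, {"dx": -31.7, "dy": -32.7, "dz": -1}, {"dx": -31.7, "dy": -32.7, "dz": -1}, {"dx": -31.7, "dy": -32.7, "dz": -1}, {"dx": -31.7, "dy": -32.7, "dz": -1}, {"dx": -31.7, "dy": -32.7, "dz": -1}, {"dx": -31.7, "dy": -32.7, "dz": -1}, {"dx": -31.7, "dy": -32.7, "dz": -1}, {"dx": -31.7, "dy": -32.7, "dz": -1}, {"dx": -31.7, "dy": -32.7, "dz": -1}, {"dx": -31.7, "dy": -32.7, "dz": -1}, {"dx": -31.7, "dy": -32.7, "dz": -1}, {"dx": -31.7, "dy": -32.7, "dz": -1}, {"dx": -31.7, "dy": -32.7, "dz": -1}, {"dx": -31.7, "dy": -32.7, "dz": -1}]}}

```text
validation failed for argument at $.ro...
```

>>> {"fn": "jog_arm", "kwargs": {"rows": [{"az": 0.143}, {"az": 0.143}, {"az": 0.143}, {"az": 0.143}, {"az": 0.143}, {"az": 0.143}, {"az": 0.143}, {"az": 0.143}, {}, {}]}}

```text
validation failed for argument at $.ro...
```

Run:
```python
from h import *
s=ctrl.state();print(s['t'],s['qpos'].round(3),s['eef_pos'],s['tcp_rot'].round(4),s['wrist_force'])
cap('wrist','w1.png')
```

```text
0.15 [-1.11   0.69  -0.195  1.566  0.157  0.903 -0.215] [0.25854015 0.56847455 0.23066289] [-1.000e-04  2.118e-01  9.773e-01 -7.000e-04] [ 0.76646344 -0.03914462 -0.0652501 ]
```

View pics/w1.png

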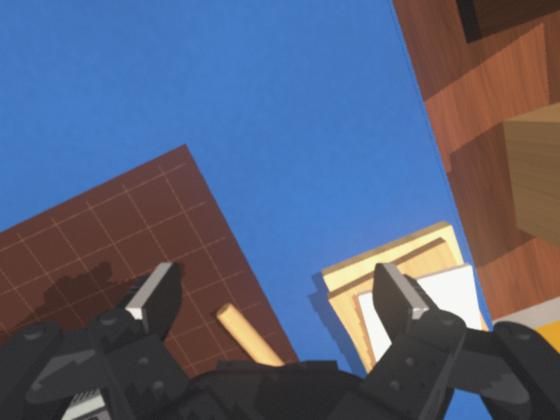

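The arm has not moved, because both move calls were refused by validation. The wrist view is unchanged. I'll try rows that carry every field.

>>> {"fn": "jog_arm", "kwargs": {"rows": [{"dx": -10, "dy": -10, "dz": 0, "ax": 0, "ay": 0, "az": 0, "gripper": 85}]}}

```text
t: 0.3
eef_pos: [0.2621, 0.5572, 0.231]
tcp_rot: [-0.001, 0.211, 0.978, 0.001]
wrist_force: [-0.5, -0.0, 0.1]
grip_width: 0.0851
```

>>> {"fn": "jog_arm", "kwargs": {"rows": [{"dx": -32.8, "dy": -33.9, "dz": -1, "ax": 0, "ay": 0, "az": 0, "gripper": 85}, {"dx": -32.8, "dy": -33.9, "dz": -1, "ax": 0, "ay": 0, "az": 0, "gripper": 85}, {"dx": -32.8, "dy": -33.9, "dz": -1, "ax": 0, "ay": 0, "az": 0, "gripper": 85}, {"dx": -32.8, "dy": -33.9, "dz": -1, "ax": 0, "ay": 0, "az": 0, "gripper": 85}, {"dx": -32.8, "dy": -33.9, "dz": -1, "ax": 0, "ay": 0, "az": 0, "gripper": 85}, {"dx": -32.8, "dy": -33.9, "dz": -1, "ax": 0, "ay": 0, "az": 0, "gripper": 85}, {"dx": -32.8, "dy": -33.9, "dz": -1, "ax": 0, "ay": 0, "az": 0, "gripper": 85}, {"dx": -32.8, "dy": -33.9, "dz": -1, "ax": 0, "ay": 0, "az": 0, "gripper": 85}, {"dx": -32.8, "dy": -33.9, "dz": -1, "ax": 0, "ay": 0, "az": 0, "gripper": 85}, {"dx": -32.8, "dy": -33.9, "dz": -1, "ax": 0, "ay": 0, "az": 0, "gripper": 85}, {"dx": -32.8, "dy": -33.9, "dz": -1, "ax": 0, "ay": 0, "az": 0, "gripper": 85}, {"dx": -32.8, "dy": -33.9, "dz": -1, "ax": 0, "ay": 0, "az": 0, "gripper": 85}, {"dx": -32.8, "dy": -33.9, "dz": -1, "ax": 0, "ay": 0, "az": 0, "gripper": 85}, {"dx": -32.8, "dy": -33.9, "dz": -1, "ax": 0, "ay": 0, "az": 0, "gripper": 85}, {"dx": -32.8, "dy": -33.9, "dz": -1, "ax": 0, "ay": 0, "az": 0, "gripper": 85}, {"dx": -32.8, "dy": -33.9, "dz": -1, "ax": 0, "ay": 0, "az": 0, "gripper": 85}, {"dx": -32.8, "dy": -33.9, "dz": -1, "ax": 0, "ay": 0, "az": 0, "gripper": 85}, {"dx": -32.8, "dy": -33.9, "dz": -1, "ax": 0, "ay": 0, "az": 0, "gripper": 85}, {"dx": -32.8, "dy": -33.9, "dz": -1, "ax": 0, "ay": 0, "az": 0, "gripper": 85}]}}

```text
t: 2.2
eef_pos: [0.5645, -0.2905, 0.2502]
tcp_rot: [-0.0, 0.212, 0.977, 0.0]
wrist_force: [1.5, 0.3, -0.8]
grip_width: 0.0849
```

>>> {"fn": "jog_arm", "kwargs": {"rows": [{"dx": 0, "dy": 0, "dz": 0, "ax": 0, "ay": 0, "az": 0.143, "gripper": 85}, {"dx": 0, "dy": 0, "dz": 0, "ax": 0, "ay": 0, "az": 0.143, "gripper": 85}, {"dx": 0, "dy": 0, "dz": 0, "ax": 0, "ay": 0, "az": 0.143, "gripper": 85}, {"dx": 0, "dy": 0, "dz": 0, "ax": 0, "ay": 0, "az": 0.143, "gripper": 85}, {"dx": 0, "dy": 0, "dz": 0, "ax": 0, "ay": 0, "az": 0.143, "gripper": 85}, {"dx": 0, "dy": 0, "dz": 0, "ax": 0, "ay": 0, "az": 0.143, "gripper": 85}, {"dx": 0, "dy": 0, "dz": 0, "ax": 0, "ay": 0, "az": 0.143, "gripper": 85}, {"dx": 0, "dy": 0, "dz": 0, "ax": 0, "ay": 0, "az": 0.143, "gripper": 85}, {"dx": 0, "dy": 0, "dz": 0, "ax": 0, "ay": 0, "az": 0, "gripper": 85}, {"dx": 0, "dy": 0, "dz": 0, "ax": 0, "ay": 0, "az": 0, "gripper": 85}]}}

```text
t: 3.2
eef_pos: [0.5643, -0.2884, 0.2501]
tcp_rot: [-0.0, 0.706, 0.708, -0.0]
wrist_force: [0.5, -0.3, 0.2]
grip_width: 0.0852
```

Run:
```python
from h import *
s=ctrl.state();print(s['t'],s['qpos'].round(3),s['eef_pos'],s['tcp_rot'].round(4),s['wrist_force'])
cap('wrist','w1.png')
```

```text
3.2 [ 0.37   0.678  0.055  1.523 -0.042  0.942  0.441] [ 0.56431497 -0.28838054  0.25006026] [-2.000e-04  7.058e-01  7.084e-01 -1.000e-04] [ 0.52981435 -0.33894925  0.24536918]
```

View pics/w1.png

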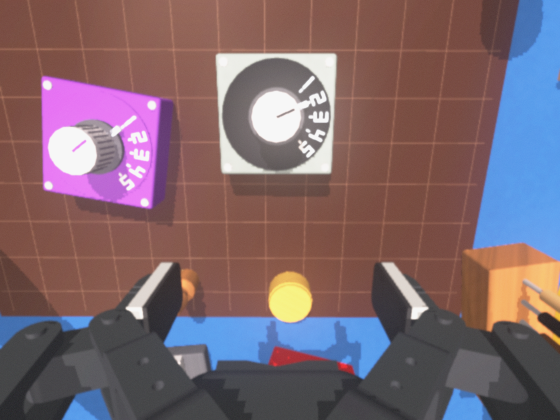

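The wrist picture shows the control block at (276,114). Its sleeve top is at about (276,116) and its pointer points at "2" near (305,105). The purple decoy is on the left.

Run:
```python
from h import *
c=load('wrist');h=cv2.cvtColor(c['pixels'],cv2.COLOR_RGB2HSV);v,u=np.mgrid[:420,:560]
box=(u>205)&(u<350)&(v>45)&(v<185)
# block top: greenish grey incl. all non-brown -> fill
m=box&(h[...,2]>120)&(h[...,1]<70)
k,l,st,ce=cv2.connectedComponentsWithStats(m.astype(np.uint8));i=1+st[1:,4].argmax();print(st[i])
b=l==i
q=np.array([ray(c,x+0.,y+0.,.045)[:2] for y,x in zip(*np.nonzero(b))]).astype(np.float32)
print('block',cv2.minAreaRect(q*1000))
# disc (dark) fit ellipse
d=(box&(h[...,2]<75)).astype(np.uint8)
cn,_=cv2.findContours(d,cv2.RETR_EXTERNAL,cv2.CHAIN_APPROX_NONE);cn=max(cn,key=cv2.contourArea)[:,0]
q=np.array([ray(c,x,y,.047)[:2] for x,y in cn]).astype(np.float32)
print('disc',cv2.minEnclosingCircle(q*1000),cv2.fitEllipse(cv2.convexHull(q*1000)))
# sleeve top
w=box&(h[...,2]>200)&(h[...,1]<30)&(np.hypot(u-276,v-116)<32)
k,l,st,ce=cv2.connectedComponentsWithStats(w.astype(np.uint8));i=l[122,262] or 1
hull=cv2.convexHull(np.argwhere(l==i)[:,::-1].astype(np.int32))[:,0]
q=np.array([ray(c,x,y,.092)[:2] for x,y in hull]).astype(np.float32);print('sleeve',st[i],cv2.fitEllipse(q*1000))
```

```text
[ 215   52  123  123 9355]
block ((564.184814453125, -219.049560546875), (121.16615295410156, 120.474853515625), 0.28185200691223145)Traceback (most recent call last):
  File "<stdin>", line 12, in <module>
ValueError: max() iterable argument is empty
```

The sleeve axis is at (0.564, -0.219), the block yaw is about 0, and the pointer is at about 0.39 rad, which is number 2. I'll move in over the sleeve, descend and grip.

>>> {"fn": "jog_arm", "kwargs": {"rows": [{"dx": 23, "dy": 0, "dz": 10, "ax": 0, "ay": 0, "az": 0, "gripper": 85}, {"dx": 23, "dy": 0, "dz": 20, "ax": 0, "ay": 0, "az": 0, "gripper": 85}, {"dx": 23, "dy": 0, "dz": 30, "ax": 0, "ay": 0, "az": 0, "gripper": 85}, {"dx": 0, "dy": 0, "dz": 35, "ax": 0, "ay": 0, "az": 0, "gripper": 85}, {"dx": 0, "dy": 0, "dz": 35, "ax": 0, "ay": 0, "az": 0, "gripper": 85}, {"dx": 0, "dy": 0, "dz": 35, "ax": 0, "ay": 0, "az": 0, "gripper": 85}, {"dx": 0, "dy": 0, "dz": 20, "ax": 0, "ay": 0, "az": 0, "gripper": 85}, {"dx": 0, "dy": 0, "dz": 9, "ax": 0, "ay": 0, "az": 0, "gripper": 85}, {"dx": 0, "dy": 0, "dz": 0, "ax": 0, "ay": 0, "az": 0, "gripper": 85}, {"dx": 0, "dy": 0, "dz": 0, "ax": 0, "ay": 0, "az": 0, "gripper": 85}]}}

```text
t: 4.25
eef_pos: [0.5652, -0.2199, 0.0572]
tcp_rot: [0.001, 0.707, 0.707, 0.001]
wrist_force: [0.1, 0.4, 0.2]
grip_width: 0.085
```

>>> {"fn": "jog_arm", "kwargs": {"rows": [{"dx": 0, "dy": 0, "dz": 0, "ax": 0, "ay": 0, "az": 0, "gripper": 0}, {"dx": 0, "dy": 0, "dz": 0, "ax": 0, "ay": 0, "az": 0, "gripper": 0}, {"dx": 0, "dy": 0, "dz": 0, "ax": 0, "ay": 0, "az": 0, "gripper": 0}, {"dx": 0, "dy": 0, "dz": 0, "ax": 0, "ay": 0, "az": 0, "gripper": 0}, {"dx": 0, "dy": 0, "dz": 0, "ax": 0, "ay": 0, "az": 0, "gripper": 0}, {"dx": 0, "dy": 0, "dz": 0, "ax": 0, "ay": 0, "az": 0, "gripper": 0}, {"dx": 0, "dy": 0, "dz": 0, "ax": 0, "ay": 0, "az": 0, "gripper": 0}, {"dx": 0, "dy": 0, "dz": 0, "ax": 0, "ay": 0, "az": 0, "gripper": 0}]}}

```text
t: 5.05
eef_pos: [0.5634, -0.2197, 0.0574]
tcp_rot: [-0.0, 0.707, 0.707, -0.0]
wrist_force: [-2.4, 0.6, 8.4]
grip_width: 0.0426
```

Run:
```python
from h import *
s=ctrl.state();print(s)
cap('wrist','w2.png')
```

```text
{'t': 5.05, 'qpos': array([ 0.27658236,  0.90411574,  0.03345956,  1.75379852, -0.05570534,
        0.48579658,  0.34628279]), 'joint_vel': array([-1.88080276e-03,  1.56687737e-05, -1.35332783e-04,  5.98670255e-04,
       -5.93328050e-05,  2.31504079e-05, -7.94981801e-04]), 'joint_torque': array([-3.64002697e-01, -5.27369249e+01,  1.66508015e+00, -1.04455939e+01,
       -4.82940883e-02, -1.04497634e+00,  6.25048124e-04]), 'eef_pos': array([ 0.56344099, -0.21967343,  0.05741949]), 'tcp_rot': array([-4.63088421e-04,  7.07212042e-01,  7.07001233e-01, -4.12558952e-04]), 'wrist_force': array([-2.38145645,  0.61752011,  8.44109097]), 'wrist_torque': array([0.12102487, 0.58802248, 0.02259494]), 'grip_width': 0.04255378885417391}
```

View pics/w2.png

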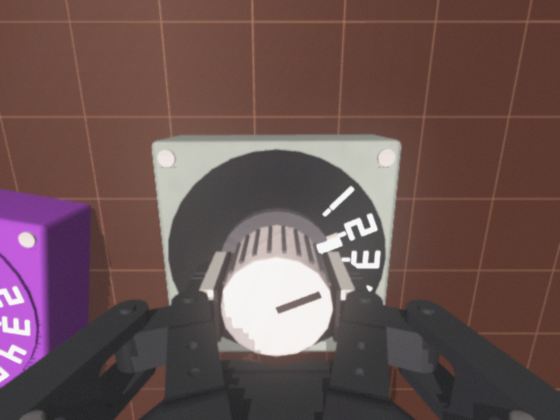

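The sleeve is gripped at an opening of 42.6 mm, and the pointer at (330,245) still aims at 2. I'll turn it 0.83 rad clockwise.

>>> {"fn": "jog_arm", "kwargs": {"rows": [{"dx": 0, "dy": 0, "dz": 0, "ax": 0, "ay": 0, "az": 0.08, "gripper": 0}, {"dx": 0, "dy": 0, "dz": 0, "ax": 0, "ay": 0, "az": 0.08, "gripper": 0}, {"dx": 0, "dy": 0, "dz": 0, "ax": 0, "ay": 0, "az": 0.08, "gripper": 0}, {"dx": 0, "dy": 0, "dz": 0, "ax": 0, "ay": 0, "az": 0.08, "gripper": 0}, {"dx": 0, "dy": 0, "dz": 0, "ax": 0, "ay": 0, "az": 0.08, "gripper": 0}, {"dx": 0, "dy": 0, "dz": 0, "ax": 0, "ay": 0, "az": 0.08, "gripper": 0}, {"dx": 0, "dy": 0, "dz": 0, "ax": 0, "ay": 0, "az": 0.08, "gripper": 0}, {"dx": 0, "dy": 0, "dz": 0, "ax": 0, "ay": 0, "az": 0.08, "gripper": 0}, {"dx": 0, "dy": 0, "dz": 0, "ax": 0, "ay": 0, "az": 0.08, "gripper": 0}, {"dx": 0, "dy": 0, "dz": 0, "ax": 0, "ay": 0, "az": 0.08, "gripper": 0}, {"dx": 0, "dy": 0, "dz": 0, "ax": 0, "ay": 0, "az": 0.03, "gripper": 0}, {"dx": 0, "dy": 0, "dz": 0, "ax": 0, "ay": 0, "az": 0, "gripper": 0}, {"dx": 0, "dy": 0, "dz": 0, "ax": 0, "ay": 0, "az": 0, "gripper": 0}]}}

```text
t: 6.4
eef_pos: [0.5639, -0.2199, 0.0574]
tcp_rot: [0.0, 0.932, 0.362, -0.0]
wrist_force: [-3.0, -0.2, 6.0]
grip_width: 0.0426
```

Run:
```python
from h import *
cap('wrist','w3.png')
```

```text
(no output)
```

View pics/w3.png

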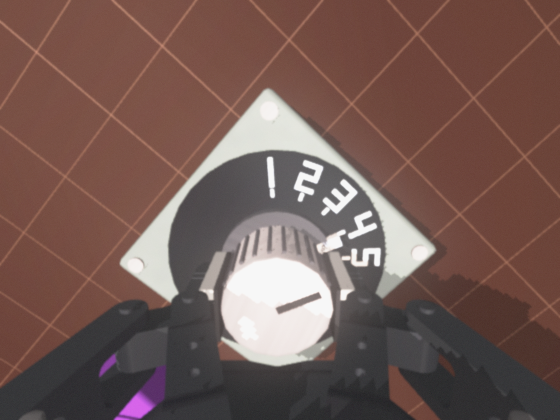

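The pointer at (330,243) now meets the tick of 4. I'll release and go up.

>>> {"fn": "jog_arm", "kwargs": {"rows": [{"dx": 0, "dy": 0, "dz": 0, "ax": 0, "ay": 0, "az": 0, "gripper": 85}, {"dx": 0, "dy": 0, "dz": 0, "ax": 0, "ay": 0, "az": 0, "gripper": 85}, {"dx": 0, "dy": 0, "dz": 0, "ax": 0, "ay": 0, "az": 0, "gripper": 85}, {"dx": 0, "dy": 0, "dz": 0, "ax": 0, "ay": 0, "az": 0, "gripper": 85}, {"dx": 0, "dy": 0, "dz": 0, "ax": 0, "ay": 0, "az": 0, "gripper": 85}, {"dx": 0, "dy": 0, "dz": 0, "ax": 0, "ay": 0, "az": 0, "gripper": 85}, {"dx": 0, "dy": 0, "dz": -15, "ax": 0, "ay": 0, "az": 0, "gripper": 85}, {"dx": 0, "dy": 0, "dz": -35, "ax": 0, "ay": 0, "az": 0, "gripper": 85}, {"dx": 0, "dy": 0, "dz": -40, "ax": 0, "ay": 0, "az": 0, "gripper": 85}, {"dx": 0, "dy": 0, "dz": -40, "ax": 0, "ay": 0, "az": 0, "gripper": 85}, {"dx": 0, "dy": 0, "dz": -40, "ax": 0, "ay": 0, "az": 0, "gripper": 85}, {"dx": -30, "dy": 0, "dz": -20, "ax": 0, "ay": 0, "az": 0, "gripper": 85}, {"dx": -30, "dy": 0, "dz": 0, "ax": 0, "ay": 0, "az": 0, "gripper": 85}, {"dx": 0, "dy": 0, "dz": 0, "ax": 0, "ay": 0, "az": 0, "gripper": 85}, {"dx": 0, "dy": 0, "dz": 0, "ax": 0, "ay": 0, "az": 0, "gripper": 85}]}}

```text
t: 7.95
eef_pos: [0.5196, -0.2606, 0.2474]
tcp_rot: [0.0, 0.933, 0.361, 0.0]
wrist_force: [1.3, 0.4, 0.4]
grip_width: 0.085
```

Run:
```python
from h import *
s=ctrl.state();print(s['t'],s['qpos'].round(3),s['eef_pos'],s['tcp_rot'].round(4))
cap('wrist','w4.png')
```

```text
7.95 [ 0.179  0.634  0.358  1.701 -0.279  0.856 -0.175] [ 0.51959847 -0.26059036  0.24738095] [2.000e-04 9.325e-01 3.611e-01 5.000e-04]
```

View pics/w4.png

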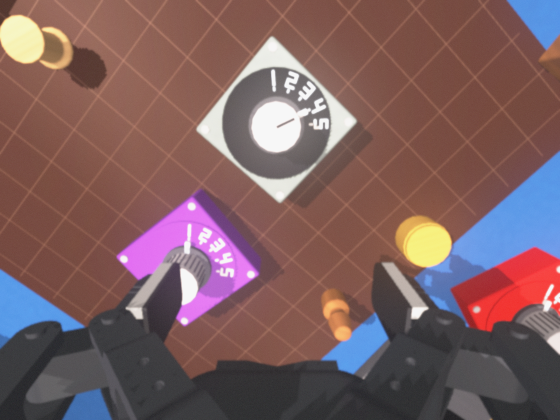

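The pointer stands at 4 after release: the black line aims at the 4 at (318,108). Next is the drive box.

>>> {"fn": "jog_arm", "kwargs": {"rows": [{"dx": 24.9, "dy": -31.8, "dz": 0, "ax": 0, "ay": 0, "az": 0, "gripper": 85}, {"dx": 24.9, "dy": -31.8, "dz": 0, "ax": 0, "ay": 0, "az": 0, "gripper": 85}, {"dx": 24.9, "dy": -31.8, "dz": 0, "ax": 0, "ay": 0, "az": 0, "gripper": 85}, {"dx": 24.9, "dy": -31.8, "dz": 0, "ax": 0, "ay": 0, "az": 0, "gripper": 85}, {"dx": 24.9, "dy": -31.8, "dz": 0, "ax": 0, "ay": 0, "az": 0, "gripper": 85}, {"dx": 24.9, "dy": -31.8, "dz": 0, "ax": 0, "ay": 0, "az": 0, "gripper": 85}, {"dx": 24.9, "dy": -31.8, "dz": 0, "ax": 0, "ay": 0, "az": 0, "gripper": 85}, {"dx": 24.9, "dy": -31.8, "dz": 0, "ax": 0, "ay": 0, "az": 0, "gripper": 85}, {"dx": 24.9, "dy": -31.8, "dz": 0, "ax": 0, "ay": 0, "az": 0, "gripper": 85}, {"dx": 24.9, "dy": -31.8, "dz": 0, "ax": 0, "ay": 0, "az": 0, "gripper": 85}, {"dx": 0, "dy": 0, "dz": 0, "ax": 0, "ay": 0, "az": -0.138, "gripper": 85}, {"dx": 0, "dy": 0, "dz": 0, "ax": 0, "ay": 0, "az": -0.138, "gripper": 85}, {"dx": 0, "dy": 0, "dz": 0, "ax": 0, "ay": 0, "az": -0.138, "gripper": 85}, {"dx": 0, "dy": 0, "dz": 0, "ax": 0, "ay": 0, "az": 0, "gripper": 85}, {"dx": 0, "dy": 0, "dz": 0, "ax": 0, "ay": 0, "az": 0, "gripper": 85}, {"dx": 0, "dy": 0, "dz": 0, "ax": 0, "ay": 0, "az": 0, "gripper": 85}]}}

```text
t: 9.6
eef_pos: [0.4892, 0.143, 0.2462]
tcp_rot: [-0.0, 0.838, 0.545, -0.0]
wrist_force: [-0.1, 0.4, 0.5]
grip_width: 0.085
```

Run:
```python
from h import *
s=ctrl.state();print(s['t'],s['qpos'].round(3),s['eef_pos'],s['tcp_rot'].round(4))
cap('wrist','w5.png')
```

```text
9.6 [-0.562  0.534  0.296  1.906 -0.224  0.733 -0.556] [0.48916418 0.14299498 0.24621408] [-1.000e-04  8.384e-01  5.451e-01 -1.000e-04]
```

View pics/w5.png

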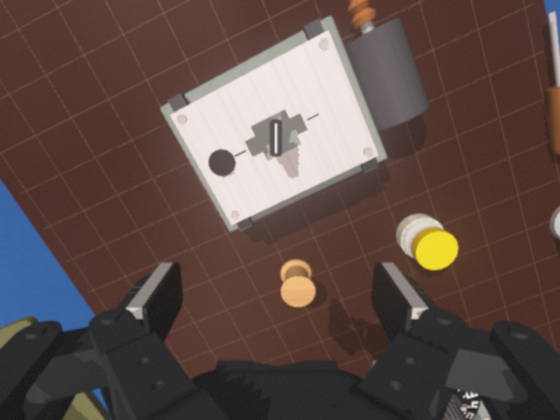

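The wing, with its white line, is near (277,138) and lies almost along the tool's x. The pad is at (222,162), and the slot marks are at (240,152) and (313,117).

Run:
```python
from h import *
c=load('wrist');s=ctrl.state();h=cv2.cvtColor(c['pixels'],cv2.COLOR_RGB2HSV);v,u=np.mgrid[:420,:560]
def biggest(m):
    k,l,st,ce=cv2.connectedComponentsWithStats(m.astype(np.uint8));i=1+st[1:,4].argmax();return l==i,st[i]
def pts(m,z): return np.array([ray(c,x,y,z)[:2] for y,x in zip(*np.nonzero(m))]).astype(np.float32)*1000
m,st=biggest((h[...,2]>205)&(h[...,1]<40)&(v<240)&(u>160)&(u<390));print(st);print('cover',cv2.minAreaRect(pts(m,.076)))
m,st=biggest((h[...,2]<80)&(np.hypot(u-222,v-162)<22));print(st,'pad',cv2.fitEllipse(cv2.convexHull(pts(m,.078))))
m,st=biggest((h[...,2]<75)&(abs(u-277)<14)&(abs(v-138)<28));print(st,'wing dark',cv2.minAreaRect(pts(m,.114)))
m,st=biggest((h[...,2]>150)&(abs(u-277)<5)&(abs(v-138)<17));q=pts(m,.114);print(st,'line',q.mean(0),cv2.fitLine(q,cv2.DIST_L2,0,.01,.01)[:2].ravel())
p=c['pixels'][95:185,200:350];cv2.imwrite('pics/z3.png',cv2.cvtColor(cv2.resize(p,None,fx=5,fy=5,interpolation=cv2.INTER_CUBIC),cv2.COLOR_RGB2BGR))
a=ray(c,240,152,.076);b=ray(c,313,117,.076);print('slot yaw',np.arctan2(*(b-a)[1::-1]))
```

```text
[  170    31   208   194 19361]
cover ((509.8814392089844, 191.50991821289062), (160.3543701171875, 120.41677856445312), 2.3966777324676514)Traceback (most recent call last):
  File "<stdin>", line 7, in <module>
  File "<stdin>", line 4, in biggest
ValueError: attempt to get argmax of an empty sequence
```

Run:
```python
from h import *
c=load('wrist');h=cv2.cvtColor(c['pixels'],cv2.COLOR_RGB2HSV);v,u=np.mgrid[:420,:560]
def biggest(m):
    k,l,st,ce=cv2.connectedComponentsWithStats(m.astype(np.uint8));i=1+st[1:,4].argmax();return l==i,st[i]
def pts(m,z): return np.array([ray(c,x,y,z)[:2] for y,x in zip(*np.nonzero(m))]).astype(np.float32)*1000
print(c['pixels'][162,222],c['pixels'][128,271:284].max(1))
m,st=biggest((h[...,2]<110)&(np.hypot(u-222,v-162)<22));print(st,'pad',cv2.fitEllipse(cv2.convexHull(pts(m,.078))))
m,st=biggest((h[...,2]<110)&(abs(u-277)<14)&(abs(v-138)<28));print(st,'wing dark',cv2.minAreaRect(pts(m,.114)))
m,st=biggest((h[...,2]>150)&(abs(u-277)<5)&(abs(v-138)<15));q=pts(m,.114);print(st,'line',q.mean(0),cv2.fitLine(q,cv2.DIST_L2,0,.01,.01)[:2].ravel())
p=c['pixels'][95:185,200:350];cv2.imwrite('pics/z3.png',cv2.cvtColor(cv2.resize(p,None,fx=5,fy=5,interpolation=cv2.INTER_CUBIC),cv2.COLOR_RGB2BGR))
a=ray(c,240,152,.076);b=ray(c,313,117,.076);print('slot yaw',np.arctan2(*(b-a)[1::-1]))
```

```text
[90 78 76] [ 94  95  95 149 221 216 153 106  92  91  99 125 135]
[210 150  25  25 480] pad ((452.3818054199219, 189.07679748535156), (23.294153213500977, 23.310338973999023), 111.50975036621094)
[270 120  12  36 282] wing dark ((510.0403137207031, 191.60496520996094), (28.41005516052246, 9.150416374206543), 66.35022735595703)
[274 124   4  29  97] line [510.23996 191.65706] [0.40230733 0.9155047 ]
slot yaw 0.021554462106095056
```

View pics/z3.png

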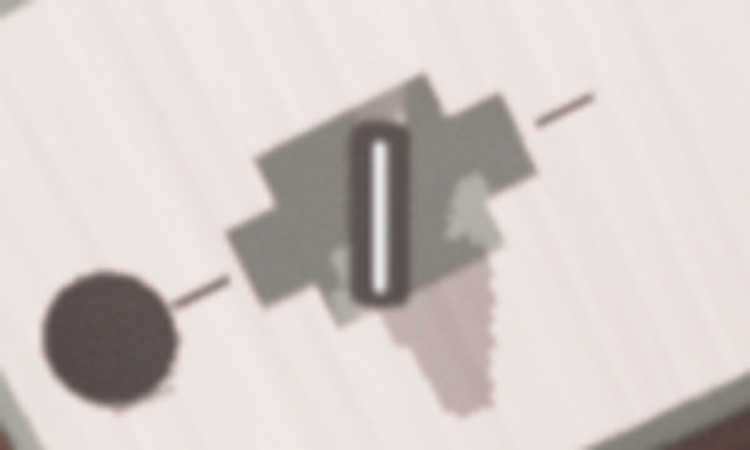

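The fastener axis is at (0.510, 0.191) with the wing at 1.157 rad in world, and the box yaw is 0.042. So the reading is about 1.115 rad. I'll approach and grip it.

>>> {"fn": "jog_arm", "kwargs": {"rows": [{"dx": 26, "dy": 0, "dz": 15, "ax": 0, "ay": 0, "az": 0, "gripper": 50}, {"dx": 26, "dy": -0.5, "dz": 25, "ax": 0, "ay": 0, "az": 0, "gripper": 50}, {"dx": 0, "dy": 0, "dz": 35, "ax": 0, "ay": 0, "az": 0, "gripper": 50}, {"dx": 0, "dy": 0, "dz": 35, "ax": 0, "ay": 0, "az": 0, "gripper": 50}, {"dx": 0, "dy": 0, "dz": 30, "ax": 0, "ay": 0, "az": 0, "gripper": 50}, {"dx": 0, "dy": 0, "dz": 15, "ax": 0, "ay": 0, "az": 0, "gripper": 50}, {"dx": 0, "dy": 0, "dz": 5, "ax": 0, "ay": 0, "az": 0, "gripper": 50}, {"dx": 0, "dy": 0, "dz": 0, "ax": 0, "ay": 0, "az": 0, "gripper": 50}, {"dx": 0, "dy": 0, "dz": 0, "ax": 0, "ay": 0, "az": 0, "gripper": 50}]}}

```text
t: 10.55
eef_pos: [0.5105, 0.1906, 0.0871]
tcp_rot: [0.0, 0.838, 0.546, 0.001]
wrist_force: [0.4, -0.1, -0.2]
grip_width: 0.05
```

>>> {"fn": "jog_arm", "kwargs": {"rows": [{"dx": 0, "dy": 0, "dz": 0, "ax": 0, "ay": 0, "az": 0, "gripper": 0}, {"dx": 0, "dy": 0, "dz": 0, "ax": 0, "ay": 0, "az": 0, "gripper": 0}, {"dx": 0, "dy": 0, "dz": 0, "ax": 0, "ay": 0, "az": 0, "gripper": 0}, {"dx": 0, "dy": 0, "dz": 0, "ax": 0, "ay": 0, "az": 0, "gripper": 0}, {"dx": 0, "dy": 0, "dz": 0, "ax": 0, "ay": 0, "az": 0, "gripper": 0}, {"dx": 0, "dy": 0, "dz": 0, "ax": 0, "ay": 0, "az": 0, "gripper": 0}, {"dx": 0, "dy": 0, "dz": 0, "ax": 0, "ay": 0, "az": 0, "gripper": 0}, {"dx": 0, "dy": 0, "dz": 0, "ax": 0, "ay": 0, "az": 0, "gripper": 0}]}}

```text
t: 11.35
eef_pos: [0.5095, 0.1909, 0.0871]
tcp_rot: [-0.0, 0.838, 0.546, 0.0]
wrist_force: [-1.0, 0.3, 5.0]
grip_width: 0.0091
```

Run:
```python
from h import *
s=ctrl.state();print(s['t'],s['qpos'].round(3),s['eef_pos'],s['tcp_rot'].round(4),s['wrist_force'],s['wrist_torque'],s['grip_width'])
cap('wrist','w6.png')
```

```text
11.35 [-0.546  0.816  0.175  1.937 -0.323  0.415 -0.544] [0.50953767 0.19089697 0.08714522] [-4.000e-04  8.379e-01  5.459e-01  3.000e-04] [-0.99250992  0.31786073  4.97845328] [ 0.14161662  0.36717451 -0.06011863] 0.009058873331485797
```

View pics/w6.png

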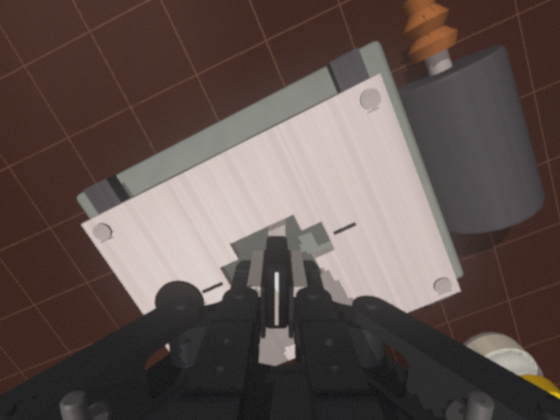

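The wing is gripped at an opening of 9.1 mm, as the view around (277,295) shows. I'll turn it 1.115 rad clockwise.

>>> {"fn": "jog_arm", "kwargs": {"rows": [{"dx": 0, "dy": 0, "dz": 0, "ax": 0, "ay": 0, "az": 0.1, "gripper": 0}, {"dx": 0, "dy": 0, "dz": 0, "ax": 0, "ay": 0, "az": 0.1, "gripper": 0}, {"dx": 0, "dy": 0, "dz": 0, "ax": 0, "ay": 0, "az": 0.1, "gripper": 0}, {"dx": 0, "dy": 0, "dz": 0, "ax": 0, "ay": 0, "az": 0.1, "gripper": 0}, {"dx": 0, "dy": 0, "dz": 0, "ax": 0, "ay": 0, "az": 0.1, "gripper": 0}, {"dx": 0, "dy": 0, "dz": 0, "ax": 0, "ay": 0, "az": 0.1, "gripper": 0}, {"dx": 0, "dy": 0, "dz": 0, "ax": 0, "ay": 0, "az": 0.1, "gripper": 0}, {"dx": 0, "dy": 0, "dz": 0, "ax": 0, "ay": 0, "az": 0.1, "gripper": 0}, {"dx": 0, "dy": 0, "dz": 0, "ax": 0, "ay": 0, "az": 0.1, "gripper": 0}, {"dx": 0, "dy": 0, "dz": 0, "ax": 0, "ay": 0, "az": 0.1, "gripper": 0}, {"dx": 0, "dy": 0, "dz": 0, "ax": 0, "ay": 0, "az": 0.1, "gripper": 0}, {"dx": 0, "dy": 0, "dz": 0, "ax": 0, "ay": 0, "az": 0.015, "gripper": 0}, {"dx": 0, "dy": 0, "dz": 0, "ax": 0, "ay": 0, "az": 0, "gripper": 0}, {"dx": 0, "dy": 0, "dz": 0, "ax": 0, "ay": 0, "az": 0, "gripper": 0}]}}

```text
t: 12.8
eef_pos: [0.5097, 0.1905, 0.0871]
tcp_rot: [-0.0, 1.0, 0.02, 0.0]
wrist_force: [-1.9, -0.3, 6.4]
grip_width: 0.0086
```

Run:
```python
from h import *
s=ctrl.state();print(s['t'],s['qpos'].round(3),s['eef_pos'],s['tcp_rot'].round(4),s['wrist_force'],s['wrist_torque'],s['grip_width'])
cap('wrist','w7.png')
```

```text
12.8 [-0.699  0.863  0.449  1.945 -0.749  0.506 -1.244] [0.50970474 0.1905313  0.08712952] [-4.000e-04  9.998e-01  1.980e-02  2.000e-04] [-1.86973024 -0.31952624  6.35107622] [-0.10762128  0.33937592 -0.04057533] 0.008620222311123797
```

View pics/w7.png

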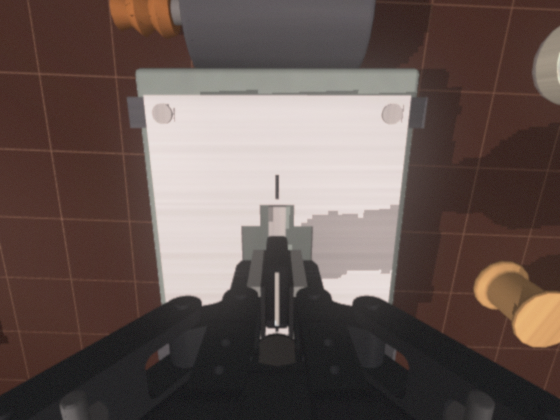

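The wing and its steel wings at (278,225) line up with the slot mark at (277,187). I'll release, rise and check.

>>> {"fn": "jog_arm", "kwargs": {"rows": [{"dx": 0, "dy": 0, "dz": 0, "ax": 0, "ay": 0, "az": 0, "gripper": 45}, {"dx": 0, "dy": 0, "dz": 0, "ax": 0, "ay": 0, "az": 0, "gripper": 45}, {"dx": 0, "dy": 0, "dz": 0, "ax": 0, "ay": 0, "az": 0, "gripper": 45}, {"dx": 0, "dy": 0, "dz": 0, "ax": 0, "ay": 0, "az": 0, "gripper": 45}, {"dx": 0, "dy": 0, "dz": 0, "ax": 0, "ay": 0, "az": 0, "gripper": 45}, {"dx": 0, "dy": 0, "dz": -15, "ax": 0, "ay": 0, "az": 0, "gripper": 45}, {"dx": 0, "dy": 0, "dz": -30, "ax": 0, "ay": 0, "az": 0, "gripper": 45}, {"dx": 0, "dy": 0, "dz": -30, "ax": 0, "ay": 0, "az": 0, "gripper": 45}, {"dx": -30, "dy": 0, "dz": -30, "ax": 0, "ay": 0, "az": 0, "gripper": 0}, {"dx": -30, "dy": 0, "dz": -20, "ax": 0, "ay": 0, "az": 0, "gripper": 0}, {"dx": 0, "dy": 0, "dz": 0, "ax": 0, "ay": 0, "az": 0, "gripper": 0}, {"dx": 0, "dy": 0, "dz": 0, "ax": 0, "ay": 0, "az": 0, "gripper": 0}, {"dx": 0, "dy": 0, "dz": 0, "ax": 0, "ay": 0, "az": 0, "gripper": 0}, {"dx": 0, "dy": 0, "dz": 0, "ax": 0, "ay": 0, "az": 0, "gripper": 0}]}}

```text
t: 14.25
eef_pos: [0.4505, 0.1879, 0.2107]
tcp_rot: [0.0, 1.0, 0.02, -0.0]
wrist_force: [0.6, -0.0, 0.2]
grip_width: -0.0003
```

Run:
```python
from h import *
s=ctrl.state();print(s['t'],s['qpos'].round(3),s['eef_pos'],s['tcp_rot'].round(4),s['wrist_force'],s['grip_width'])
c=cap('wrist','w8.png');h=cv2.cvtColor(c['pixels'],cv2.COLOR_RGB2HSV)
```

```text
14.25 [-0.882  0.633  0.648  2.017 -0.597  0.686 -1.381] [0.45049396 0.18790076 0.21065761] [ 4.000e-04  9.998e-01  1.980e-02 -0.000e+00] [ 0.58436324 -0.04563632  0.22780615] -0.0002849666013211747
```

View pics/w8.png

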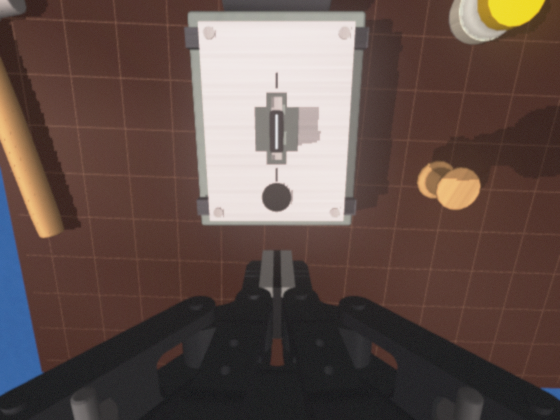

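The wing at (277,132) lies in line with the slot and is clear of the fingers. The pad is at (277,197). I'll come down on it with shut fingers.

>>> {"fn": "jog_arm", "kwargs": {"rows": [{"dx": 1.5, "dy": -1, "dz": 20, "ax": 0, "ay": 0, "az": 0, "gripper": 0}, {"dx": 0, "dy": 0, "dz": 35, "ax": 0, "ay": 0, "az": 0, "gripper": 0}, {"dx": 0, "dy": 0, "dz": 35, "ax": 0, "ay": 0, "az": 0, "gripper": 0}, {"dx": 0, "dy": 0, "dz": 25, "ax": 0, "ay": 0, "az": 0, "gripper": 0}, {"dx": 0, "dy": 0, "dz": 11, "ax": 0, "ay": 0, "az": 0, "gripper": 0}, {"dx": 0, "dy": 0, "dz": 0, "ax": 0, "ay": 0, "az": 0, "gripper": 0}, {"dx": 0, "dy": 0, "dz": 0, "ax": 0, "ay": 0, "az": 0, "gripper": 0}, {"dx": 0, "dy": 0, "dz": 0, "ax": 0, "ay": 0, "az": 0, "gripper": 0}]}}

```text
t: 15.1
eef_pos: [0.4522, 0.1893, 0.0863]
tcp_rot: [-0.0, 1.0, 0.02, 0.001]
wrist_force: [0.1, -0.0, -0.4]
grip_width: -0.0001
```

>>> {"fn": "jog_arm", "kwargs": {"rows": [{"dx": 0, "dy": 0, "dz": 3, "ax": 0, "ay": 0, "az": 0, "gripper": 0}, {"dx": 0, "dy": 0, "dz": 3, "ax": 0, "ay": 0, "az": 0, "gripper": 0}, {"dx": 0, "dy": 0, "dz": 3, "ax": 0, "ay": 0, "az": 0, "gripper": 0}, {"dx": 0, "dy": 0, "dz": 2, "ax": 0, "ay": 0, "az": 0, "gripper": 0}, {"dx": 0, "dy": 0, "dz": 0, "ax": 0, "ay": 0, "az": 0, "gripper": 0}, {"dx": 0, "dy": 0, "dz": 0, "ax": 0, "ay": 0, "az": 0, "gripper": 0}]}}

```text
t: 15.7
eef_pos: [0.4515, 0.1894, 0.0748]
tcp_rot: [-0.0, 1.0, 0.02, 0.0]
wrist_force: [-1.4, 0.6, 7.1]
grip_width: 0.0002
```

>>> {"fn": "jog_arm", "kwargs": {"rows": [{"dx": 0, "dy": 0, "dz": 2, "ax": 0, "ay": 0, "az": 0, "gripper": 0}, {"dx": 0, "dy": 0, "dz": 2, "ax": 0, "ay": 0, "az": 0, "gripper": 0}, {"dx": 0, "dy": 0, "dz": 1, "ax": 0, "ay": 0, "az": 0, "gripper": 0}, {"dx": 0, "dy": 0, "dz": 0, "ax": 0, "ay": 0, "az": 0, "gripper": 0}, {"dx": 0, "dy": 0, "dz": 0, "ax": 0, "ay": 0, "az": 0, "gripper": 0}]}}

```text
t: 16.2
eef_pos: [0.4515, 0.1894, 0.0701]
tcp_rot: [-0.001, 1.0, 0.02, 0.0]
wrist_force: [-1.5, 0.0, 10.3]
grip_width: -0.0002
```

>>> {"fn": "jog_arm", "kwargs": {"rows": [{"dx": 0, "dy": 0, "dz": 1, "ax": 0, "ay": 0, "az": 0, "gripper": 0}, {"dx": 0, "dy": 0, "dz": 0, "ax": 0, "ay": 0, "az": 0, "gripper": 0}, {"dx": 0, "dy": 0, "dz": 0, "ax": 0, "ay": 0, "az": 0, "gripper": 0}]}}

```text
t: 16.5
eef_pos: [0.4515, 0.1894, 0.0699]
tcp_rot: [-0.001, 1.0, 0.02, 0.001]
wrist_force: [-1.9, 0.2, 19.2]
grip_width: 0.0001
```

The force jumped from 10 N to 19 N with no more travel, so the cover is home at TCP z = 69.9 mm. I'll check visually.

Run:
```python
from h import *
for n in ['wrist','scene','side']: cap(n,n+'9.png')
s=ctrl.state();print(s['t'],s['eef_pos'],s['wrist_force'])
c=load('scene');z=c['z_map'];v,u=np.mgrid[:420,:560]
W=(np.stack([(u-c['cx'])/f(c)*z,(v-c['cy'])/f(c)*z,z],-1)-c['t'])@c['R']
m=(abs(W[...,0]-.56)<.02)&(abs(W[...,1]-.19)<.05)&(W[...,2]>.06)&(W[...,2]<.085);print('cover z',np.median(W[m][:,2]))
i=[cv2.imread('pics/%s9.png'%n) for n in ['wrist','scene']]
a=cv2.resize(i[0],(400,300));p=i[1];b=cv2.resize(p[130:250,190:420],(400,209));d=cv2.resize(cv2.imread('pics/side9.png'),(400,300))
o=np.zeros((600,800,3),np.uint8);o[:300,:400]=a;o[:209,400:]=b;o[300:,:400]=d;o[300:,400:]=cv2.resize(p,(400,300));cv2.imwrite('pics/z9.png',o)
```

```text
16.65 [0.45152733 0.18940985 0.06988987] [-3.18186144  0.46015939 19.72391851]
cover z 0.06794138885651979
```

View pics/z9.png

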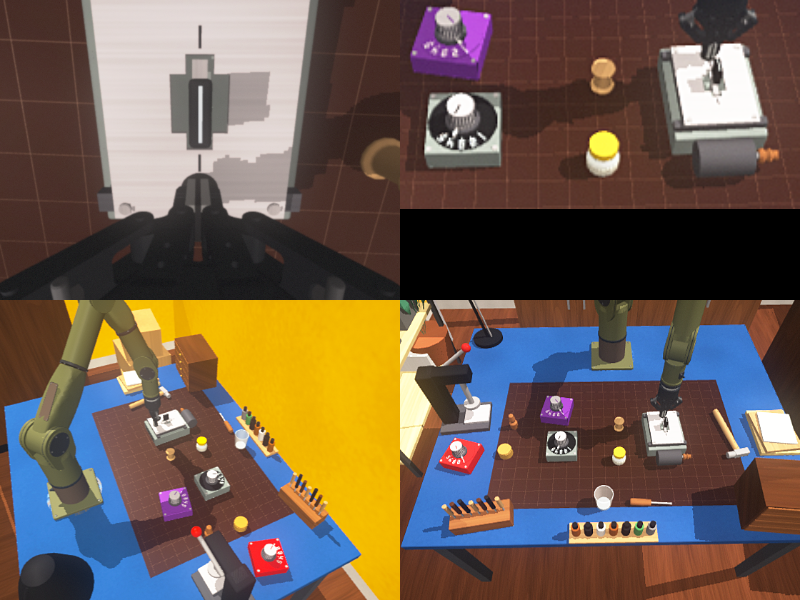

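The cover top now measures z = 67.9 mm, which is 8 mm down. The wing is in the slot, the sleeve is at 4, and the bystanders are in place. I'm handing in.

```bash
python3 -c "
from h import *
print(hand_in());s=ctrl.state();print(s['t'],s['eef_pos'],s['wrist_force'])"
```

```text
the job is handed in; nothing more can be done
None
the job is handed in; nothing more can be done
```

The burnisher is set up and I handed the job in at about 16.7 s; hand-in reports no verdict.

- **Sleeve:** I turned it 0.83 rad clockwise from 2 and let go. The wrist picture after release showed the pointer at 4.
- **Fastener:** I turned it 1.115 rad clockwise and let go. The wrist picture after release showed the wing in line with the slot, with the cover still up.
- **Cover:** I pressed it on its pad with shut fingers and kept holding it. The depth image put its top at 67.9 mm (76 mm when up), so it is about 8 mm down. The wrist force was about 19.7 N.
- **Bystanders:** They looked unmoved in the final pictures.

No final check failed or disagreed. My first two move calls were refused because rows need every field, and nothing moved then. The three cameras differed by up to about 5 mm on positions, so I used the close wrist views.

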